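Hang the second shelf bracket and lay the shelf board

ROBOT

A 6-joint arm with a two-finger parallel gripper is mounted at the origin on the work surface. World frame = base frame: x ahead of the robot, y to its left, z up, the work surface at z = 0. Lengths are in m, angles in rad, forces in N, time in s.
With the tool pointing down it reaches from about 0.325 to 0.9 m from the base axis. Payload 3.5 kg.
Tool frame: the origin (TCP) lies at the very end of the fingers, on their centre line; the grasp point (between the pads) lies 19 mm behind it; z points along the fingers, y is the line along which they close (so a half turn about z gives the same grasp; the last joint's range is limited). The gripper opens to 85 mm and grips with 20 to 120 N. Pads are 22 mm wide; open, the fingers measure 114 mm over their backs; the gripper's body (76 mm by 85 mm) begins 54 mm behind the grasp point. The pads swing forward as they close: fully open they stand 13 mm farther back than shut.
Start: joints at [-1.338, 0.276, -0.026, 1.268, 0, 1.467], TCP at [0.206, -0.59, 0.231] pointing down, gripper open.
Joint ranges: [-3.12, 3.12], [-0.85, 1.88], [-1.08, 1.24], [-1.95, 2.15], [-1.57, 1.53], [-3.14, 3.14]. Speed limits (rad/s): [2.57, 2.57, 3.14, 3.14, 3.14, 3.14].

INTERFACE

Orientations are given as a unit quaternion [x, y, z, w].
In Python, from plant import robot, eyes, job gives the robot as it stands.
- The arm moves only by the tool carry_out, never from a script. Its argument "increments" is a list of rows, each an object with "twist": the turn, a rotation vector about the tool's x, y, z in units of 10 degrees (1.0 is 10 degrees), a list of three; "xyz": the shift along the tool's x, y, z in units of 0.02 m (1.0 is 0.02 m), a list of three; "grip": the opening, from 0 (shut) to 1 (fully open). In form: [{"twist": [ax, ay, az], "xyz": [tx, ty, tz], "grip": grip}, ...]. A call has 1 to 20 rows; each row shifts and turns the commanded pose from where the row before left it, along the tool's axes as they then stand; what a row does not reach is not made up. A row lasts 1/8 s, in which the tool goes at most 62.5 mm and 10.7 degrees, less where a joint would pass 70% of its speed; a pose out of reach is approached as far as the arm can. A call with a number of a shift or a turn outside -1 to 1 is refused whole. A call with a gripper value outside its range is refused whole. The fingers move at their own pace and stop on an object; the grip force is fixed at half the most. Time passes only in rows, so rows that do not move let the fingers close. It gives the time, the measured TCP pose, the force, the opening and the grip force at its end, in the units of the state.
- robot.get_state(): the state, without advancing time (a new reading comes with each control period).
- eyes.camera(name): name is "side" or "top"; returns a dict with "color" (400x640x3 uint8, red, green, blue), "camera_matrix" (3x3 intrinsics, pixels), "extrinsics" (4x4, takes a point from world to camera coordinates). Camera axes: x right, y down, z forward; pixel columns grow to the right and rows downward; lengths in m; the calibration is good to about 2 mm. A picture is of the moment at which its call begins. There is no depth.
- job.sign_off(): hands the job in; it is judged then, once.
The state is a dict: "t": time; "joint_positions": joint angles; "dq": joint speeds; "joint_torque": joint torques, N m; "position": TCP position; "orientation": TCP orientation; "wrist_force": force on the tool from outside, world axes, zero at the start; "wrist_torque": the same for the moment, N m; "grip_width": opening from 0.0 (shut) to 1.0 (fully open); "grasp_force": force on a finger pad.
Only numpy, scipy, OpenCV 4.12 (cv2) and the standard library are available. Lean on these libraries where they do the work, as an engineer would, in place of code of your own. Each camera call takes 0.05 s, during which the arm holds its last target. There are 200 camera calls.

TASK

One bracket of the little display stand is already up; take the other out of the leaning rack slot, hook its two claws into the bare upright at the same height, and press it straight down until it is fully home and the sprung catch has snapped out over its top. Then lay the loose shelf board flat across both brackets, centred, square to the stand and between the catch and the upturned tips, and leave the frog and the toy hammer alone.

Things in the scene. Friction and masses are not known exactly. Their poses are not given: they have to be found in the camera images.
- bracket: Loose flat aluminium bracket, 10 mm thick, 160 g. Origin: rear edge, underside, mid-thickness; x to the claws, y across thickness, z up when hung. Web x -70 to -4, z 0 to 64 mm; arm above it x -110 to -4, z 60 to 82 (z 82 carries the board); upturned tip x -116 to -110, up to z 90. Back flange 34 mm wide, z 0 to 58, rear face x 0. Starts in the first rack slot leaning 32 degrees.
- bracket_grip (a point): Point on the bracket's arm to grip across the 10 mm thickness: bracket x -55, y 0, z 74 mm (8 mm under the top face), near its centre of mass. Axes as the bracket. No thing stands within 40 mm of either face of the arm. It draws out of the slot along the bracket's own +z, 40 mm or more.
- claw (a point): Rear end of the bracket's upper claw, bracket x 13.5, y 0, z 56 mm. Two claws, 8 mm thick: tongues x 0 to 13.5, 8 mm high, undersides at z 12 and 52, each with a lip at the end (to x 14.5) turned down 10 mm below its tongue. Between z 58 and 77 the rear edge is recessed; above it a land 28 mm wide, z 77 to 82, reaches back to x 0 and rides over the catch.
- upright_bare: Steel upright without bracket, 50 mm wide, 182 high, on the stand's 18 mm foot; top 30 mm above home bracket tops. Origin: foot, front face, mid-width; x backwards (bracket is pushed in along +x), z up. Front plate 6 mm. Three slots 14 mm wide, 28 high, undersides 42, 82, 122 mm above the origin. The claws go in the upper two with the bracket 11 to 19 (best 15) mm above home, then hook going down.
- seat (a point): Point and axes (those of the upright) where the bracket's origin and axes lie when it is fully home in the bare upright: on the front face, 70 mm above the upright's origin.
- catch (a joint): Sprung catch above the bare upright's upper slot: dark steel bolt 12 mm wide, 4.5 mm proud of the front face at 0; in m, grows to 0.008 as pushed back in. Sloped top, flat underside 1.5 mm above the top of a bracket that is home. 2 N to start, 3.5 N at 4 mm; a bracket going down pushes it in (3 to 10 N downward), and it springs back near 0 over the bracket's top.
- upright_full: The same steel upright, same origin and axes, 160 mm from the other along the stand's y (on either side), with a fixed bracket of the same shape already hung in its upper two slots (arm to -x, top face 152 mm above the origin). It cannot move.
- stand: Fixed plywood foot of the stand, 150 x 260 x 18 mm, origin under it on its mid-line. x points backwards, y along the row of uprights; the uprights' front faces are at x 30 mm, their mid-lines at y +80 and -80 mm.
- shelf_spot (a point): Stand point midway between the two arms at the height of their top faces (170 mm above the table), 55 mm in front of the uprights: the middle of the board's underside belongs here. Axes as the stand.
- board: Loose wooden shelf board 58 x 230 x 12 mm (x, y, z), 140 g, origin at the centre of its underside. Starts on two 40 mm high plywood battens, 170 mm apart, each 22 mm (along the board's y) by 50 mm, free in the middle so that fingers can go beside and below it; grip it across its 58 mm width at the middle. Either way round will do.
- rack: Fixed plywood rack, foot 160 x 110 mm, slots along its own y, leaning 32 degrees to its own -x. Bracket in the first slot (14 mm wide, 35 deep, 60 long, floor about 30 mm above the table); two small acrylic plates fixed in the slots behind it (+x), tops 25 mm lower than the bracket's.
- frog: White ceramic frog, about 70 mm wide and 60 mm high, bystander. Origin under its centre.
- toy_hammer: Chunky wooden toy hammer lying flat, head 44 x 80 x 44 mm, handle 120 mm to its -x, bystander. Origin under the centre of its head.
Mind the look-alikes: they are no part of the job. Leave any orange or pink look-alike of the bracket alone.

How it is judged:
By the outcome, as a careful person would: the job done as asked, in the order asked, and still so for the second after the job is handed in, with the robot touching nothing.
It also fails if it takes over 72 s, if anything falls off the work surface, if the arm or the gripper's body presses on something with over 40 N, if the wrist force passes 120 N, or if a joint passes its speed limit or range.

## Working session

There is one attempt and no reset: what is moved stays moved. The work goes in short steps, Python scripts to look and compute and a tool call to move; the robot and the scene stay as the last step left them, time stands still between calls to the robot, and variables do not carry over. Pictures are saved under pics/ and viewed, at most 10 in all, crops included, and the job is handed in when it is done.

Besides the shell and the picture viewer there is one more tool, called after ">>>" by a JSON object that holds its "method" and its "body". carry_out: Moves the arm, as the interface text tells. Shifts and turns lie within -1 to 1; 1 stands for 0.02 m of shift or 10 degrees of turn. Its arguments: {"type":"object","properties":{"increments":{"type":"array","items":{"type":"object","properties":{"twist":{"type":"array","items":{"type":"number","minimum":-1,"maximum":1}},"xyz":{"type":"array","items":{"type":"number","minimum":-1,"maximum":1}},"grip":{"type":"number"}}}}},"required":["increments"]}

```bash
mkdir -p pics
cat > h.py <<'E'
import numpy as np,cv2
from plant import robot,eyes,job
def cam(n):
    c=eyes.camera(n); return np.array(c["color"])[:,:,::-1].copy(),np.array(c["camera_matrix"]),np.array(c["extrinsics"])
def ray(K,E,p):
    d=E[:3,:3].T@np.linalg.solve(K,[p[0],p[1],1.]); return -E[:3,:3].T@E[:3,3],d
def onz(K,E,p,z):
    o,d=ray(K,E,p); return o+d*(z-o[2])/d[2]
def proj(K,E,X):
    q=K@(E[:3,:3]@np.asarray(X,float)+E[:3,3]); return q[:2]/q[2]
E
python3 - <<'E'
from h import *
print(robot.get_state())
for n in("top","side"):
    im,K,E=cam(n); cv2.imwrite(f"pics/{n}0.png",im); np.savez(f"{n}0.npz",im=im,K=K,E=E)
    print(n,K.tolist(),(-E[:3,:3].T@E[:3,3]).round(3),E[:3,:3].round(3).tolist())
E
```

```text
{'t': 0.0, 'joint_positions': array([-1.33841821e+00,  2.77159663e-01, -2.78997161e-02,  1.26800026e+00,
       -6.22864951e-06,  1.46742921e+00]), 'dq': array([-0.0007586 ,  0.00101785,  0.00081668, -0.00129662,  0.00036935,
        0.00050282]), 'joint_torque': array([ 2.36649721e-04, -4.45505118e+01,  2.95208144e+01,  1.64145953e-02,
       -1.52107586e-04,  1.21073882e-06]), 'position': array([ 0.20574668, -0.58933055,  0.23013428]), 'orientation': array([ 9.85941820e-01,  1.67085147e-01, -7.60553565e-05, -1.12910308e-03]), 'wrist_force': array([-1.02073493, -0.79564119, -0.53011488]), 'wrist_torque': array([-0.00425417, -0.01209446,  0.00229434]), 'grasp_force': 0.0, 'grip_width': 1.002512058800793}
top [[504.7836930158224, 0.0, 321.2670179749851], [0.0, 504.7836930158224, 192.0781863118916], [0.0, 0.0, 1.0]] [ 0.379 -0.03   1.49 ] [[0.023, -1.0, -0.019], [-0.996, -0.021, -0.086], [0.086, 0.021, -0.996]]
side [[365.4299254380537, 0.0, 322.9888923661795], [0.0, 365.4299254380537, 194.52422111600308], [0.0, 0.0, 1.0]] [0.08  0.551 0.621] [[-0.792, -0.611, -0.009], [-0.354, 0.47, -0.809], [0.498, -0.637, -0.588]]
```

View pics/top0.png

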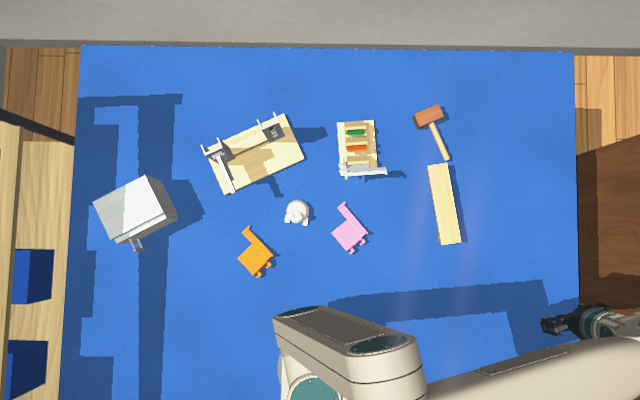

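View pics/side0.png

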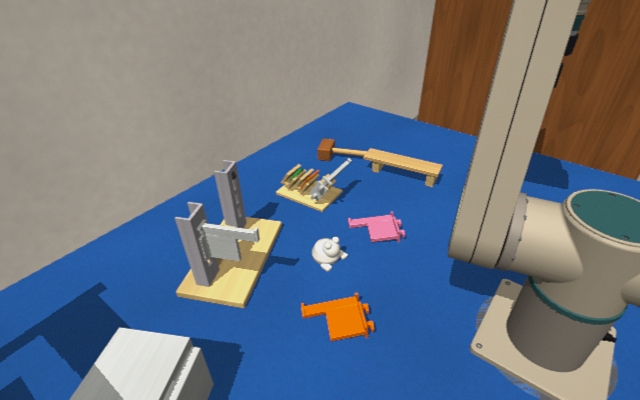

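The top view shows the stand (255,153), with the full upright at (215,150) and the bare one at (272,130). The rack is at (357,148) with the grey bracket in its near slot at (360,170), and the board is at (445,204). The bracket-shaped things are grey (360,170), orange (255,252) and pink (350,228). The grey one in the first rack slot fits the description; the orange and pink ones lie loose and are look-alikes. I'll confirm with an enlarged crop.

Run:
```python
from h import *
t=np.load("top0.npz")["im"];s=np.load("side0.npz")["im"]
f=lambda im,x,y,w,h:cv2.resize(im[y:y+h,x:x+w],(400,300),interpolation=cv2.INTER_CUBIC)
m=np.vstack([np.hstack([f(t,195,105,120,90),f(t,325,110,80,60)]),np.hstack([f(s,165,155,140,105)if 0 else f(s,160,150,200,150),f(s,265,145,100,75)])])
cv2.imwrite("pics/m0.png",m)
```

```text
(no output)
```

View pics/m0.png

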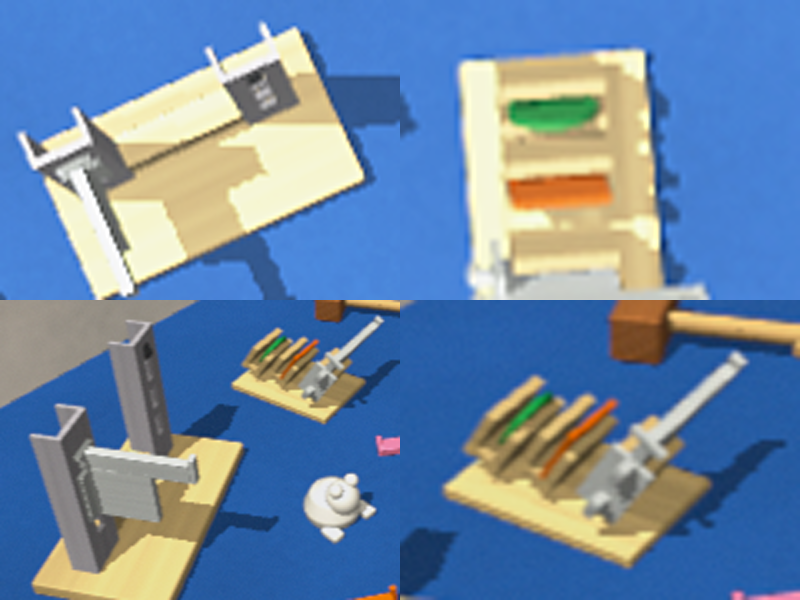

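The crop confirms it. The grey bracket stands in the rack's near slot, its flange and claws to the left (world +y), its tip to the right, and its lean towards the robot. The bare upright, showing its slots and dark catch, is the right one in the top view at about (272,130). Now measuring.

Run:
```python
from h import *
for n in("top","side"):
    z=np.load(f"{n}0.npz");im,K,E=z["im"],z["K"],z["E"]
    hsv=cv2.cvtColor(im,cv2.COLOR_BGR2HSV)
    nb=(~((hsv[...,0]>95)&(hsv[...,0]<125)&(hsv[...,1]>110))).astype(np.uint8)
    cs,_=cv2.findContours(nb,cv2.RETR_EXTERNAL,cv2.CHAIN_APPROX_NONE)
    for c in cs:
        a=cv2.contourArea(c)
        if a<150 or a>9000: continue
        p=cv2.approxPolyDP(c,2.5,True)[:,0]
        print(n,a,"bbox",cv2.boundingRect(c),p.tolist())
def show(n,pts,z):
    d=np.load(f"{n}0.npz");return [onz(d["K"],d["E"],p,z)[:3].round(4).tolist() for p in pts]
print(show("top",[(284.1,113.4),(304.5,159.6),(225,194.7)],.018))
z=np.load("top0.npz")["im"];s=np.load("side0.npz")["im"]
a=cv2.resize(z[115:185,330:395],None,fx=6,fy=6,interpolation=cv2.INTER_CUBIC)
b=cv2.resize(s[150:213,270:360],None,fx=4.3,fy=4.3,interpolation=cv2.INTER_CUBIC)
H=np.zeros((420,a.shape[1]+b.shape[1],3),np.uint8);H[:a.shape[0],:a.shape[1]]=a;H[:b.shape[0],a.shape[1]:]=b
cv2.imwrite("pics/m1.png",H);print(H.shape,a.shape)
```

```text
top 898.0 bbox (237, 225, 38, 54) [[248, 225], [241, 232], [251, 244], [237, 258], [257, 278], [264, 266], [271, 265], [268, 259], [274, 255]]
top 871.0 bbox (331, 201, 38, 54) [[344, 201], [337, 208], [346, 219], [331, 233], [346, 251], [350, 250], [350, 254], [358, 241], [361, 241], [360, 245], [365, 242], [361, 237], [368, 232]]
top 461.5 bbox (284, 200, 25, 26) [[291, 201], [284, 221], [301, 221], [307, 225], [307, 205], [302, 200]]
top 3820.5 bbox (92, 174, 86, 78) [[144, 174], [92, 201], [109, 238], [116, 243], [129, 242], [133, 251], [144, 250], [140, 238], [177, 219], [161, 181]]
top 1692.0 bbox (427, 162, 35, 84) [[446, 162], [427, 165], [437, 237], [441, 245], [461, 242]]
top 2079.5 bbox (336, 120, 52, 60) [[373, 120], [336, 123], [340, 175], [345, 179], [350, 175], [387, 174], [385, 167], [377, 166]]
top 4508.0 bbox (200, 112, 105, 83) [[283, 113], [276, 116], [273, 112], [272, 118], [261, 123], [257, 119], [257, 125], [226, 139], [217, 137], [218, 142], [206, 148], [200, 145], [223, 194], [235, 193], [245, 185], [304, 159]]
top 690.5 bbox (412, 103, 38, 58) [[437, 103], [
[... 699 characters left out ...]
2, 211], [388, 215], [348, 218], [349, 227], [367, 226], [372, 242], [390, 239], [399, 242], [400, 235]]
side 1877.5 bbox (275, 158, 77, 54) [[351, 160], [348, 158], [317, 181], [318, 169], [312, 173], [312, 168], [307, 171], [299, 169], [301, 165], [297, 164], [281, 180], [284, 184], [275, 192], [322, 211], [342, 192], [332, 185], [333, 178]]
side 1639.5 bbox (317, 138, 126, 49) [[317, 148], [317, 158], [330, 160], [334, 152], [361, 155], [372, 162], [372, 171], [378, 172], [386, 164], [423, 173], [428, 186], [432, 186], [442, 166], [373, 148], [367, 151], [334, 146], [333, 139], [323, 138]]
[[0.738, 0.116, 0.018], [0.6007, 0.0518, 0.018], [0.492, 0.2826, 0.018]]
(420, 777, 3) (420, 390, 3)
```

View pics/m1.png

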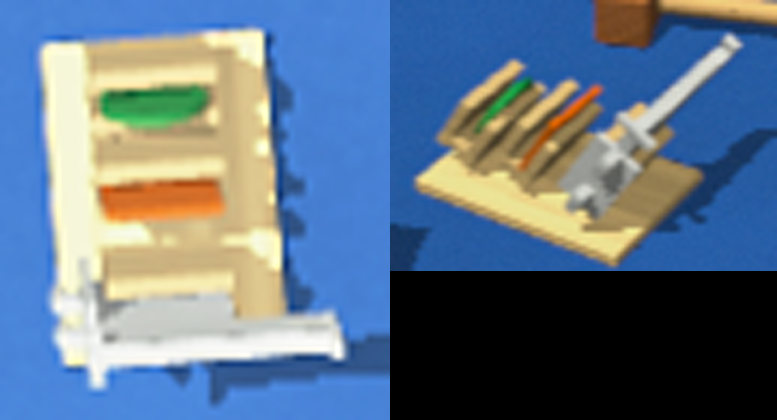

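```bash
cat >> h.py <<'E'
def tri(ps):
    A=np.zeros((3,3));b=np.zeros(3)
    for (K,E,p) in ps:
        o,d=ray(K,E,p);d=d/np.linalg.norm(d);P=np.eye(3)-np.outer(d,d);A+=P;b+=P@o
    X=np.linalg.solve(A,b);return X,[(proj(K,E,X)-p).round(1) for K,E,p in ps]
E
cat > m.py <<'E'
from h import *
T=np.load("top0.npz");S=np.load("side0.npz")
def mask(im):
    hsv=cv2.cvtColor(im,cv2.COLOR_BGR2HSV)
    return (~((hsv[...,0]>95)&(hsv[...,0]<125)&(hsv[...,1]>110))).astype(np.uint8)
def contour(im,at):
    cs,_=cv2.findContours(mask(im),cv2.RETR_EXTERNAL,cv2.CHAIN_APPROX_NONE)
    return [c[:,0].astype(float) for c in cs if cv2.pointPolygonTest(c,at,False)>0][0]
def line(c,a,b,cut=.12):   # fit to contour points near segment a-b
    a,b=np.array(a,float),np.array(b,float);u=(b-a)/np.linalg.norm(b-a);L=np.linalg.norm(b-a)
    s=(c-a)@u;d=abs((c-a)@[-u[1],u[0]]);k=(s>cut*L)&(s<(1-cut)*L)&(d<2)
    vx,vy,x,y=cv2.fitLine(c[k].astype(np.float32),cv2.DIST_HUBER,0,.01,.01).ravel()
    return np.array([x,y]),np.array([vx,vy]),k.sum()
def cross(l,m):
    t=np.linalg.solve(np.c_[l[1],-m[1]],m[0]-l[0]);return l[0]+t[0]*l[1]
E
python3 - <<'E'
from m import *
c=contour(T["im"],(290,150))
R=line(c,(283,113),(304,159));F=line(c,(304,159),(245,185));B=line(c,(257,125),(226,139))
F2=line(c,(245,185),(304,159))
L=line(c,(203,150),(222,192))
for nm,p in(("BR",cross(R,B)),("FR",cross(R,F)),("FL",cross(L,F)),("BL",cross(L,B))):print(nm,p.round(1),onz(T["K"],T["E"],p,.018).round(4))
c=contour(T["im"],(445,204))
q=[(446,162),(427,165),(441,245),(461,242)]
for z in (.052,):
  p=[onz(T["K"],T["E"],x,z)for x in q];print("board",np.round(p,4).tolist(),np.mean(p,0).round(4))
print(cv2.minAreaRect(c.astype(np.float32)))
c=contour(T["im"],(357,148))
l=line(c,(336,123),(339,170));t=line(c,(337,123),(373,120));r=line(c,(373,120),(377,166))
for nm,p in(("rBL",cross(l,t)),("rBR",cross(r,t))):print(nm,p.round(1),onz(T["K"],T["E"],p,.018).round(4),onz(T["K"],T["E"],p,.012).round(4))
print("rack left edge end",onz(T["K"],T["E"],(340.5,174),.015).round(4))
cs=contour(S["im"],(310,195))
print("side rack foot corners",[onz(S["K"],S["E"],p,.015).round(4).tolist() for p in[(275,191),(322,210.5),(342,192)]])
print(tri([(T["K"],T["E"],np.array([386.8,173.3])),(S["K"],S["E"],np.array([349.6,159.5]))]))
E
```

```text
BR [283.3 112.7] [0.74   0.1185 0.018 ]
FR [304.4 158.5] [0.6041 0.0522 0.018 ]
FL [223.8 195.1] [0.4908 0.2862 0.018 ]
BL [203.6 148.7] [0.6272 0.3516 0.018 ]
board [[0.5969, -0.3553, 0.052], [0.5871, -0.3012, 0.052], [0.3604, -0.3418, 0.052], [0.3701, -0.3979, 0.052]] [ 0.4786 -0.3491  0.052 ]
((443.25677490234375, 203.54055786132812), (82.03509521484375, 23.344655990600586), 80.53767395019531)
rBL [336.3 122.5] [ 0.7136 -0.0396  0.018 ] [ 0.715  -0.0397  0.012 ]
rBR [373.3 119.3] [ 0.7251 -0.1489  0.018 ] [ 0.7265 -0.1493  0.012 ]
rack left edge end [ 0.5606 -0.0551  0.015 ]
side rack foot corners [[0.7125, -0.0364, 0.015], [0.5503, -0.0467, 0.015], [0.5566, -0.1476, 0.015]]
(array([ 0.55499814, -0.18017974,  0.10679352]), [array([-0.2, -0.4]), array([0.5, 0. ])])
```

```bash
cat > g.py <<'E'
from m import *
from scipy.spatial.transform import Rotation as Ro
def rz(d):return Ro.from_euler("z",d,degrees=True).as_matrix()
def ry(d):return Ro.from_euler("y",d,degrees=True).as_matrix()
RACK=6.0;STW=25.9
Rr=rz(RACK)
xb=Rr@[0,1,0];zb=Rr@[-np.sin(np.radians(32)),0,np.cos(np.radians(32))]
RB=np.c_[xb,np.cross(zb,xb),zb]
tip=np.array([.555,-.1802,.1068]);B0=tip-RB@[-.113,0,.09]
SC=np.array([.6155,.2021,0]);RS=rz(STW)
def stand(p):return SC+RS@np.array(p)
# tool orientation with bracket: x_t=-x_b, z_t=-z_b
def tool(Rb):return np.c_[-Rb[:,0],Rb[:,1],-Rb[:,2]]
def plan(p,R):
    s=robot.get_state();R0=Ro.from_quat(s["orientation"]).as_matrix()
    w=Ro.from_matrix(R0.T@R).as_rotvec(degrees=True)/10
    print("t",round(s["t"],2),"pos",s["position"].round(4),"twist",w.round(2),"n",abs(w).max().round(1),
      "| shift now-frame",(R0.T@(p-s["position"])/.02).round(2),"target-frame",(R.T@(p-s["position"])/.02).round(2))
E
python3 - <<'E'
from g import *
print("B0",B0.round(4),"grip",(B0+RB@[-.055,0,.074]).round(4))
for nm,b in (("land+",(0,.014,.082)),("land-",(0,-.014,.082)),("claw",(.0145,0,.056)),("flange+",(0,.017,.058)),("flange-",(0,-.017,.058)),("fl0-",(0,-.017,0)),("tip",(-.116,.005,.09))):
    X=B0+RB@b;print(nm,X.round(3),"top",proj(T["K"],T["E"],X).round(1),"side",proj(S["K"],S["E"],X).round(1))
for y in(80,-80):
  for p in((.03,y/1e3-.025,.2),(.03,y/1e3+.025,.2)):print("upright",y,proj(T["K"],T["E"],stand(p)).round(1),proj(S["K"],S["E"],stand(p)).round(1))
print("fixed tip",proj(T["K"],T["E"],stand((-.086,.08,.178))).round(1),proj(S["K"],S["E"],stand((-.086,.08,.178))).round(1))
R=tool(RB);g=B0+RB@[-.055,0,.074]
plan(g+.019*R[:,2]-.08*R[:,2],R)
# marker overlay
a=T["im"].copy();b=S["im"].copy()
E
```

```text
B0 [ 0.5906 -0.0628  0.0305] grip [ 0.5574 -0.1216  0.0932]
land+ [ 0.536 -0.069  0.093] top [345.7 179.6] side [331.5 184.6]
land- [ 0.559 -0.066  0.107] top [345.1 170.5] side [323.6 177.1]
claw [ 0.56  -0.052  0.078] top [339.7 171.6] side [320.1 189.1]
flange+ [ 0.546 -0.068  0.071] top [345.2 176.9] side [328.1 190.4]
flange- [ 0.574 -0.065  0.089] top [344.5 166. ] side [318.6 181.5]
fl0- [ 0.605 -0.061  0.039] top [343.1 157.8] side [309.3 193.2]
tip [ 0.551 -0.184  0.104] top [387.7 174.4] side [351.9 160.3]
upright 80 [219.2 140.6] [193.  202.5]
upright 80 [201.6 148.6] [179.5 219. ]
upright -80 [275.3 115.2] [227.4 160.3]
upright -80 [257.8 123.1] [217.8 172. ]
fixed tip [229.9 185.9] [247.  227.5]
t 0.1 pos [ 0.2058 -0.5894  0.2302] twist [ 2.27  2.88 10.02] n 10.0 | shift now-frame [ 22.73 -16.65   4.3 ] target-frame [-21.42 -13.27  13.32]
```

>>> {"method": "carry_out", "body": {"increments": [{"twist": [0,0,-1],"xyz": [0,0,0],"grip": 1},{"twist": [0,0,-1],"xyz": [0,0,0],"grip": 1},{"twist": [0,0,-1],"xyz": [0,0,0],"grip": 1},{"twist": [0,0,-1],"xyz": [0,0,0],"grip": 1},{"twist": [0,0,-1],"xyz": [0,0,0],"grip": 1},{"twist": [0,0,-1],"xyz": [0,0,0],"grip": 1},{"twist": [0,0,-1],"xyz": [0,0,0],"grip": 1},{"twist": [0,0,-1],"xyz": [0,0,0],"grip": 1},{"twist": [0,0,-1],"xyz": [0,0,0],"grip": 1},{"twist": [0,0,-1],"xyz": [0,0,0],"grip": 1},{"twist": [0,0,-1],"xyz": [0,0,0],"grip": 1},{"twist": [0,0,-1],"xyz": [0,0,0],"grip": 1},{"twist": [0,0,-1],"xyz": [0,0,0],"grip": 1},{"twist": [0,0,-1],"xyz": [0,0,0],"grip": 1},{"twist": [0,0,-1],"xyz": [0,0,0],"grip": 1},{"twist": [0,0,-1],"xyz": [0,0,0],"grip": 1},{"twist": [0,0,-1],"xyz": [0,0,0],"grip": 1},{"twist": [0,0,-1],"xyz": [0,0,0],"grip": 1},{"twist": [0,0,-1],"xyz": [0,0,0],"grip": 1},{"twist": [0,0,-1],"xyz": [0,0,0],"grip": 1}]}}

```text
t: 2.6
position: [0.2058, -0.5896, 0.2306]
orientation: [-0.339, 0.941, 0.001, 0.0]
wrist_force: [0.3, -0.2, -0.5]
grip_width: 0.999
grasp_force: 0.0
```

Run:
```python
from g import *
im,K,E=cam("top");cv2.imwrite("pics/top1.png",im)
for a,b in(((233.5,191.5),(257.5,230)),):
    print(tri([(T["K"],T["E"],np.array(a)),(S["K"],S["E"],np.array(b))]))
def draw(im,P,pts,sc,off):
    v=cv2.resize(im,None,fx=sc,fy=sc,interpolation=cv2.INTER_CUBIC)
    for p in pts:
        q=((proj(P["K"],P["E"],p)+.5)*sc).astype(int);cv2.drawMarker(v,tuple(int(k) for k in q),(0,0,255),cv2.MARKER_CROSS,8,1)
    x,y,w,h=[int(k*sc) for k in off];return v[y:y+h,x:x+w]
pts=[stand((x,y,.018)) for x in(-.075,.075) for y in(-.13,.13)]+[stand((.03,s+d,z)) for s in(-.08,.08) for d in(-.025,.025) for z in(.018,.2)]
A=draw(T["im"],T,pts,4,(195,105,100,92));B=draw(S["im"],S,pts,4,(170,155,100,92))
cv2.imwrite("pics/m2.png",np.hstack([A,B])[:600,:800])
```

```text
(array([0.48814312, 0.22677412, 0.17306954]), [array([0.3, 0.3]), array([-0.6, -0.1])])
```

View pics/m2.png

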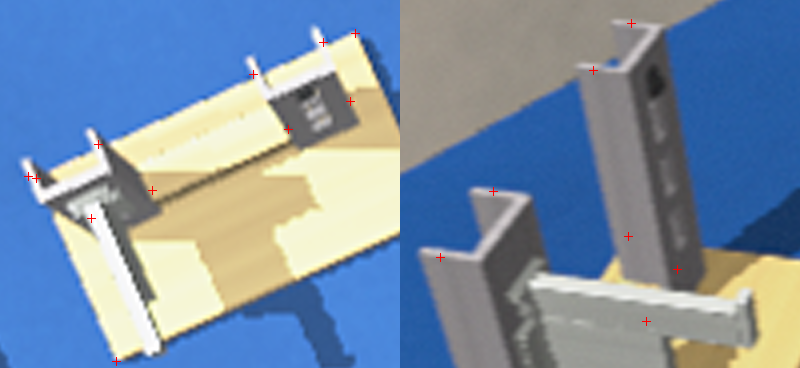

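>>> {"method": "carry_out", "body": {"increments": [{"twist": [0,0,-1],"xyz": [0,0,0],"grip": 1},{"twist": [0,0,-1],"xyz": [0,0,0],"grip": 1},{"twist": [0,0,-1],"xyz": [0,0,0],"grip": 1},{"twist": [0,0,-1],"xyz": [0,0,0],"grip": 1},{"twist": [0,0,-1],"xyz": [0,0,0],"grip": 1},{"twist": [0,0,-0.7],"xyz": [0,0,0],"grip": 1}]}}

```text
t: 3.4
position: [0.2059, -0.5897, 0.2307]
orientation: [0.745, -0.667, -0.0, -0.0]
wrist_force: [0.4, -0.5, -0.5]
grip_width: 1.002
grasp_force: 0.0
```

The picture shows the foot corners fit, but the upright front faces sit about 18 mm further forward than I assumed, so the stand's origin is not at the foot's middle. I'll triangulate the front top corners: top view bare (262,128) and (278,121), full (205,155) and (223,148).

Run:
```python
from g import *
o=lambda x,y,X,Y:np.array([x/4+X-.5,y/4+Y-.5])
prs={"b+":((270,96),(227,72)),"b-":((335,69),(262,26)),"f+":((40,203),(82,263)),"f-":((113,172),(130,197))}
P={}
for k,(a,b) in prs.items():
    X,r=tri([(T["K"],T["E"],o(*a,195,105)),(S["K"],S["E"],o(*b,170,155))]);P[k]=X
    print(k,X.round(4),r,"z.2 top",onz(T["K"],T["E"],o(*a,195,105),.2).round(4),"side",onz(S["K"],S["E"],o(*b,170,155),.2).round(4))
Z={k:(onz(T["K"],T["E"],o(*a,195,105),.2)+onz(S["K"],S["E"],o(*b,170,155),.2))/2 for k,(a,b) in prs.items()}
for k in Z: print(k,"in foot frame",(RS.T@(Z[k]-SC)).round(4))
R=tool(RB);g=B0+RB@[-.055,0,.074]
plan(g+.019*R[:,2]-.08*R[:,2],R)
```

```text
b+ [0.6529 0.1544 0.1982] [array([0., 0.]), array([-0., -0.])] z.2 top [0.6526 0.1543 0.2   ] side [0.6504 0.1561 0.2   ]
b- [0.6714 0.1127 0.2003] [array([-0.1, -0.1]), array([0.1, 0. ])] z.2 top [0.6712 0.1125 0.2   ] side [0.6721 0.1125 0.2   ]
f+ [0.579  0.3008 0.2001] [array([0.2, 0.2]), array([-0.4, -0. ])] z.2 top [0.5794 0.3013 0.2   ] side [0.5785 0.3004 0.2   ]
f- [0.6015 0.2556 0.1991] [array([-0.3, -0.3]), array([0.5, 0. ])] z.2 top [0.6006 0.2546 0.2   ] side [0.6013 0.2568 0.2   ]
b+ in foot frame [ 0.0119 -0.0579  0.2   ]
b- in foot frame [ 0.0114 -0.1051  0.2   ]
f+ in foot frame [0.0102 0.1048 0.2   ]
f- in foot frame [0.0104 0.0546 0.2   ]
t 3.4 pos [ 0.2059 -0.5897  0.2307] twist [3.2  0.02 0.03] n 3.2 | shift now-frame [-21.32 -18.44   4.31] target-frame [-21.44 -13.25  13.34]
```

>>> {"method": "carry_out", "body": {"increments": [{"twist": [0,0,0],"xyz": [-1,-0.9,0],"grip": 1},{"twist": [0,0,0],"xyz": [-1,-0.9,0],"grip": 1},{"twist": [0,0,0],"xyz": [-1,-0.9,0],"grip": 1},{"twist": [0,0,0],"xyz": [-1,-0.9,0],"grip": 1},{"twist": [0,0,0],"xyz": [-1,-0.9,0],"grip": 1},{"twist": [0,0,0],"xyz": [-1,-0.9,0],"grip": 1},{"twist": [0,0,0],"xyz": [-1,-0.9,0],"grip": 1},{"twist": [0,0,0],"xyz": [-1,-0.9,0],"grip": 1},{"twist": [0,0,0],"xyz": [-1,-0.9,0],"grip": 1},{"twist": [0,0,0],"xyz": [-1,-0.9,0],"grip": 1},{"twist": [0,0,0],"xyz": [-1,-0.9,0],"grip": 1},{"twist": [0,0,0],"xyz": [-1,-0.9,0],"grip": 1},{"twist": [0,0,0],"xyz": [-1,-0.9,0],"grip": 1},{"twist": [0,0,0],"xyz": [-1,-0.9,0],"grip": 1},{"twist": [0,0,0],"xyz": [-1,-0.9,0],"grip": 1},{"twist": [0,0,0],"xyz": [-1,-0.9,0],"grip": 1},{"twist": [0,0,0],"xyz": [-1,-0.9,0],"grip": 1},{"twist": [0.8,0,0],"xyz": [-1,-0.9,0],"grip": 1},{"twist": [0.8,0,0],"xyz": [-1,-0.9,0],"grip": 1},{"twist": [0.8,0,0],"xyz": [-1,-0.9,0],"grip": 1}]}}

```text
t: 5.9
position: [0.5197, -0.1509, 0.2392]
orientation: [0.728, -0.652, 0.14, -0.157]
wrist_force: [-0.7, -0.6, -0.4]
grip_width: 1.004
grasp_force: 0.0
```

>>> {"method": "carry_out", "body": {"increments": [{"twist": [0.8,0,0],"xyz": [-0.6,0,0],"grip": 1},{"twist": [0,0,0],"xyz": [0,0,0],"grip": 1},{"twist": [0,0,0],"xyz": [0,0,0],"grip": 1}]}}

```text
t: 6.28
position: [0.5191, -0.1417, 0.2401]
orientation: [0.716, -0.641, 0.185, -0.205]
wrist_force: [1.2, 0.6, 0.4]
grip_width: 0.995
grasp_force: 0.0
```

```bash
cat >> g.py <<'E'
SO=SC+rz(25.9)@[.0112,-.081,.018];STW=26.2;RS=rz(STW);SEAT=SO+[0,0,.07]
def up(p):return SO+RS@np.array(p)
E
python3 - <<'E'
from g import *
R=tool(RB);g=B0+RB@[-.055,0,.074];print("seat",SEAT.round(4))
plan(g+.019*R[:,2]-.08*R[:,2],R)
plan(g+.019*R[:,2],R)
E
```

```text
seat [0.661  0.1341 0.088 ]
t 6.28 pos [ 0.5191 -0.1417  0.2401] twist [-0.    0.01  0.03] n 0.0 | shift now-frame [-0.8   2.19  4.24] target-frame [-0.8   2.19  4.24]
t 6.28 pos [ 0.5191 -0.1417  0.2401] twist [-0.    0.01  0.03] n 0.0 | shift now-frame [-0.8   2.19  8.24] target-frame [-0.8   2.19  8.24]
```

>>> {"method": "carry_out", "body": {"increments": [{"twist": [0,0,0],"xyz": [-0.4,1,1],"grip": 1},{"twist": [0,0,0],"xyz": [-0.4,1,1],"grip": 1},{"twist": [0,0,0],"xyz": [0,0.2,1],"grip": 1},{"twist": [0,0,0],"xyz": [0,0,1],"grip": 1},{"twist": [0,0,0],"xyz": [0,0,1],"grip": 1},{"twist": [0,0,0],"xyz": [0,0,1],"grip": 1},{"twist": [0,0,0],"xyz": [0,0,0.8],"grip": 0.6},{"twist": [0,0,0],"xyz": [0,0,0.8],"grip": 0.4},{"twist": [0,0,0],"xyz": [0,0,0.6],"grip": 0.3},{"twist": [0,0,0],"xyz": [0,0,0],"grip": 0.3},{"twist": [0,0,0],"xyz": [0,0,0],"grip": 0.3}]}}

```text
t: 7.65
position: [0.5664, -0.1205, 0.0769]
orientation: [0.716, -0.642, 0.184, -0.205]
wrist_force: [-0.7, -0.5, -0.4]
grip_width: 0.3
grasp_force: 0.0
```

Run:
```python
from g import *
R=tool(RB);g=B0+RB@[-.055,0,.074]
plan(g+.019*R[:,2],R);s=robot.get_state();print(s["grip_width"],s["wrist_force"])
a=cv2.resize(cam("top")[0][120:195,325:405],(400,375),interpolation=cv2.INTER_CUBIC)
b=cv2.resize(cam("side")[0][135:210,280:360],(400,375),interpolation=cv2.INTER_CUBIC)
cv2.imwrite("pics/m3.png",np.hstack([a,b]))
```

```text
t 7.65 pos [ 0.5664 -0.1205  0.0769] twist [-0.    0.01  0.02] n 0.0 | shift now-frame [ 0.01 -0.05  0.02] target-frame [ 0.01 -0.05  0.02]
0.30045364284754533 [-0.65671269 -0.53067668 -0.38395185]
```

View pics/m3.png

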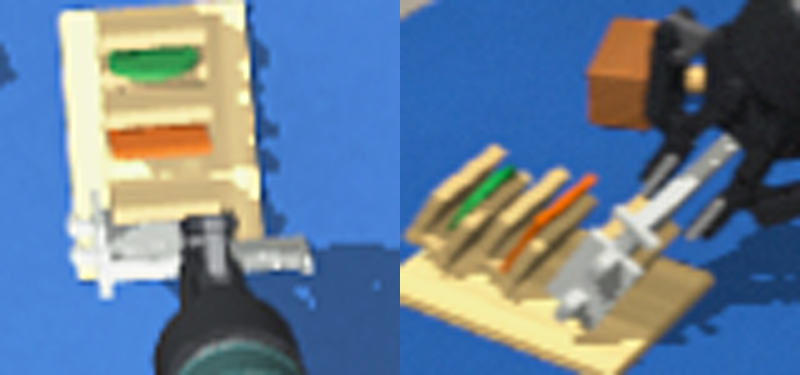

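The fingers straddle the arm evenly, seen at (210,240) in the left view and either side of (690,190) in the right. Close and draw it out.

>>> {"method": "carry_out", "body": {"increments": [{"twist": [0,0,0],"xyz": [0,0,0],"grip": 0},{"twist": [0,0,0],"xyz": [0,0,0],"grip": 0},{"twist": [0,0,0],"xyz": [0,0,0],"grip": 0},{"twist": [0,0,0],"xyz": [0,0,0],"grip": 0},{"twist": [0,0,0],"xyz": [0,0,0],"grip": 0},{"twist": [0,0,0],"xyz": [0,0,-0.3],"grip": 0},{"twist": [0,0,0],"xyz": [0,0,-0.5],"grip": 0}]}}

```text
t: 8.62
position: [0.56, -0.1218, 0.0923]
orientation: [0.715, -0.641, 0.186, -0.207]
wrist_force: [7.7, 1.8, -1.2]
grip_width: 0.104
grasp_force: 58.2
```

Run:
```python
from g import *
s=robot.get_state();print({k:np.round(s[k],3) for k in("t","position","grip_width","grasp_force","wrist_force","wrist_torque")})
```

```text
{'t': np.float64(8.625), 'position': array([ 0.56 , -0.122,  0.092]), 'grip_width': np.float64(0.104), 'grasp_force': np.float64(58.194), 'wrist_force': array([ 7.714,  1.846, -1.19 ]), 'wrist_torque': array([ 0.206, -1.2  , -0.273])}
```

>>> {"method": "carry_out", "body": {"increments": [{"twist": [0,0,0],"xyz": [0,0,-0.6],"grip": 0},{"twist": [0,0,0],"xyz": [0,0,-0.8],"grip": 0},{"twist": [0,0,0],"xyz": [0,0,-1],"grip": 0},{"twist": [0,0,0],"xyz": [0,0,-1],"grip": 0},{"twist": [0,0,0],"xyz": [0,0,-1],"grip": 0},{"twist": [0,0,0],"xyz": [0,0,-1],"grip": 0},{"twist": [-0.8,0,0],"xyz": [0,0,-1],"grip": 0},{"twist": [-0.8,0,0],"xyz": [0,0,-1],"grip": 0},{"twist": [-0.8,0,0],"xyz": [0,0,-1],"grip": 0},{"twist": [-0.8,0,0],"xyz": [0,0,-1],"grip": 0},{"twist": [0,0,0],"xyz": [0,0,-1],"grip": 0},{"twist": [0,0,0],"xyz": [0,0,-0.5],"grip": 0},{"twist": [0,0,0],"xyz": [0,0,0],"grip": 0}]}}

```text
t: 10.25
position: [0.4728, -0.1303, 0.2855]
orientation: [0.744, -0.668, -0.0, 0.0]
wrist_force: [-0.2, 0.2, -3.0]
grip_width: 0.107
grasp_force: 59.1
```

Run:
```python
from g import *
s=robot.get_state();print({k:np.round(s[k],3) for k in("t","position","grip_width","grasp_force","wrist_force","wrist_torque")})
R=tool(RS)
# nominal: bracket origin at SEAT+dx*x+15mm, TCP = bracket(-55,0,74-19)
for d in ((-.08,0,.06),):
    plan(SEAT+RS@(np.array(d)+[-.055,0,.055]),R)
im,K,E=cam("side");im2,K2,E2=cam("top")
a=cv2.resize(im[60:210,230:390],(400,375),interpolation=cv2.INTER_CUBIC);b=cv2.resize(im2[110:200,310:406],(400,375),interpolation=cv2.INTER_CUBIC)
cv2.imwrite("pics/m4.png",np.hstack([a,b]))
```

```text
{'t': np.float64(10.25), 'position': array([ 0.473, -0.13 ,  0.286]), 'grip_width': np.float64(0.107), 'grasp_force': np.float64(59.125), 'wrist_force': array([-0.164,  0.151, -3.045]), 'wrist_torque': array([-0.061,  0.011,  0.001])}
t 10.25 pos [ 0.4728 -0.1303  0.2855] twist [ 0. -0.  7.] n 7.0 | shift now-frame [-9.82 -4.45  4.12] target-frame [-7.53  7.71  4.13]
```

>>> {"method": "carry_out", "body": {"increments": [{"twist": [0,0,1],"xyz": [0,0,0],"grip": 0},{"twist": [0,0,1],"xyz": [0,0,0],"grip": 0},{"twist": [0,0,1],"xyz": [0,0,0],"grip": 0},{"twist": [0,0,1],"xyz": [0,0,0],"grip": 0},{"twist": [0,0,1],"xyz": [0,0,0],"grip": 0},{"twist": [0,0,1],"xyz": [0,0,0],"grip": 0},{"twist": [0,0,1],"xyz": [0,0,0],"grip": 0},{"twist": [0,0,0],"xyz": [-0.9,0.9,0],"grip": 0},{"twist": [0,0,0],"xyz": [-0.9,0.9,0],"grip": 0},{"twist": [0,0,0],"xyz": [-0.9,0.9,0],"grip": 0},{"twist": [0,0,0],"xyz": [-0.9,0.9,0],"grip": 0},{"twist": [0,0,0],"xyz": [-0.9,0.9,0.6],"grip": 0},{"twist": [0,0,0],"xyz": [-0.9,0.9,0.9],"grip": 0},{"twist": [0,0,0],"xyz": [-0.9,0.9,0.9],"grip": 0},{"twist": [0,0,0],"xyz": [-0.9,0.9,0.9],"grip": 0},{"twist": [0,0,0],"xyz": [-0.3,0.5,0.8],"grip": 0},{"twist": [0,0,0],"xyz": [0,0,0],"grip": 0},{"twist": [0,0,0],"xyz": [0,0,0],"grip": 0}]}}

```text
t: 12.6
position: [0.5398, 0.0735, 0.2041]
orientation: [-0.227, 0.974, -0.0, -0.0]
wrist_force: [0.0, 0.4, -2.2]
grip_width: 0.11
grasp_force: 59.1
```

Run:
```python
from g import *
R=tool(RS)
for d in ((-.06,0,.06),(-.06,0,.015)):
    plan(SEAT+RS@(np.array(d)+[-.055,0,.055]),R)
im,K,E=cam("side");im2,K2,E2=cam("top")
s=robot.get_state();p=s["position"];Rt=Ro.from_quat(s["orientation"]).as_matrix();Rb=np.c_[-Rt[:,0],Rt[:,1],-Rt[:,2]]
O=p-Rb@[-.055,0,.055]
v=[]
for I,k,e in((im,K,E),(im2,K2,E2)):
    I=cv2.resize(I,None,fx=4,fy=4,interpolation=cv2.INTER_CUBIC)
    for b in((.0145,0,.056),(.0145,0,.016),(0,.014,.082),(0,-.014,.082),(-.116,0,.09),(-.07,0,0),(0,.017,.0)):
        q=(proj(k,e,O+Rb@b)+.5)*4;cv2.drawMarker(I,tuple(int(t) for t in q),(0,0,255),cv2.MARKER_CROSS,8,1)
        
    q=(proj(k,e,O)+.5)*4;c=q.astype(int);y0=max(0,c[1]-300);x0=max(0,c[0]-200);v.append(I[y0:y0+500,x0:x0+400]);print(x0/4,y0/4)
cv2.imwrite("pics/m5.png",np.hstack(v))
```

```text
t 12.6 pos [0.5398 0.0735 0.2041] twist [-0. -0.  0.] n 0.0 | shift now-frame [-1.02  0.05  0.05] target-frame [-1.02  0.05  0.05]
t 12.6 pos [0.5398 0.0735 0.2041] twist [-0. -0.  0.] n 0.0 | shift now-frame [-1.02  0.05  2.3 ] target-frame [-1.02  0.05  2.3 ]
218.5 114.25
235.25 81.25
```

View pics/m5.png

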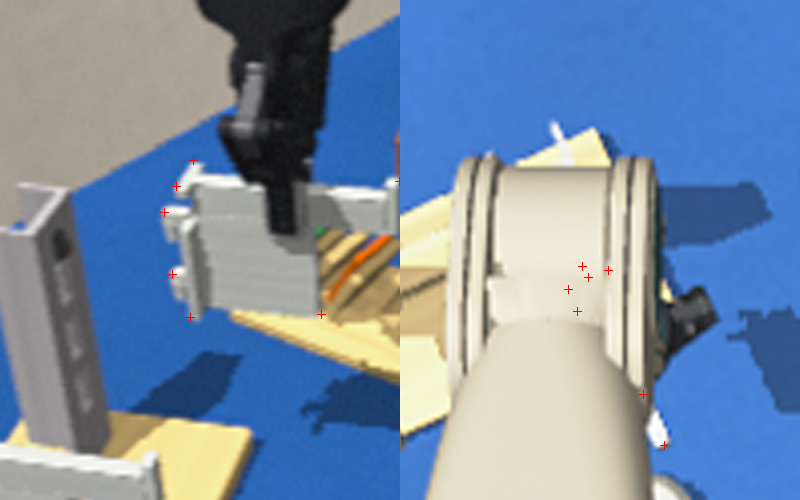

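The red marks fall within about 1 px of the bracket's corners: claws at (164,212) and (173,274), web corner at (321,314). So the grasp is as planned. Next, down to 15 mm above home and forward to 20 mm short.

>>> {"method": "carry_out", "body": {"increments": [{"twist": [0,0,0],"xyz": [-0.5,0.05,0.8],"grip": 0},{"twist": [0,0,0],"xyz": [-0.8,0,0.8],"grip": 0},{"twist": [0,0,0],"xyz": [-0.8,0,0.7],"grip": 0},{"twist": [0,0,0],"xyz": [-0.6,0,0],"grip": 0},{"twist": [0,0,0],"xyz": [-0.4,0,0],"grip": 0},{"twist": [0,0,0],"xyz": [0,0,0],"grip": 0},{"twist": [0,0,0],"xyz": [0,0,0],"grip": 0}]}}

```text
t: 13.58
position: [0.5952, 0.1024, 0.1583]
orientation: [-0.227, 0.974, -0.0, 0.0]
wrist_force: [0.8, -1.0, -1.5]
grip_width: 0.105
grasp_force: 59.0
```

```bash
cat > v.py <<'E'
from g import *
import sys
R=tool(RS)
for d in ((0,0,.015),(0,0,0)): plan(SEAT+RS@(np.array(d)+[-.055,0,.055]),R)
im,K,E=cam("side")
s=robot.get_state();p=s["position"];Rt=Ro.from_quat(s["orientation"]).as_matrix();Rb=np.c_[-Rt[:,0],Rt[:,1],-Rt[:,2]]
f=s["wrist_force"];print("F bracket axes",(RS.T@f).round(1),"tq",s["wrist_torque"].round(2),"grip",round(s["grip_width"],3))
I=im[140:260,180:290];I=cv2.resize(I,None,fx=5,fy=5,interpolation=cv2.INTER_CUBIC);cv2.imwrite("pics/%s.png"%sys.argv[1],I)
E
python3 v.py m6
```

```text
t 13.57 pos [0.5952 0.1024 0.1583] twist [-0.  0.  0.] n 0.0 | shift now-frame [-0.9  -0.03  0.02] target-frame [-0.9  -0.03  0.02]
t 13.57 pos [0.5952 0.1024 0.1583] twist [-0.  0.  0.] n 0.0 | shift now-frame [-0.9  -0.03  0.77] target-frame [-0.9  -0.03  0.77]
F bracket axes [-0.1 -0.8 -1.5] tq [-0.05  0.02  0.  ] grip 0.104
```

View pics/m6.png

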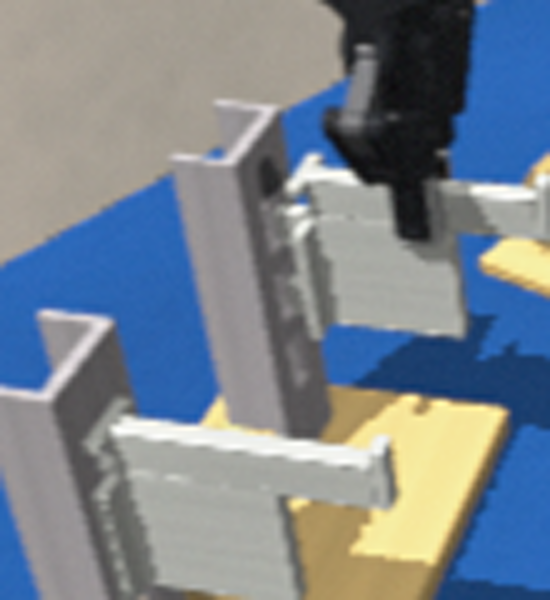

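>>> {"method": "carry_out", "body": {"increments": [{"twist": [0,0,0],"xyz": [-0.2,0,0],"grip": 0},{"twist": [0,0,0],"xyz": [-0.2,0,0],"grip": 0},{"twist": [0,0,0],"xyz": [-0.2,0,0],"grip": 0},{"twist": [0,0,0],"xyz": [-0.2,0,0],"grip": 0},{"twist": [0,0,0],"xyz": [0,0,0],"grip": 0}]}}

```text
t: 14.25
position: [0.6091, 0.1094, 0.1577]
orientation: [-0.227, 0.974, -0.0, -0.001]
wrist_force: [-2.7, -1.6, 0.2]
grip_width: 0.105
grasp_force: 59.2
```

```bash
python3 v.py m7
```

```text
t 14.25 pos [0.6091 0.1094 0.1577] twist [-0.   -0.01  0.  ] n 0.0 | shift now-frame [-0.12 -0.03 -0.02] target-frame [-0.12 -0.03 -0.02]
t 14.25 pos [0.6091 0.1094 0.1577] twist [-0.   -0.01  0.  ] n 0.0 | shift now-frame [-0.12 -0.03  0.73] target-frame [-0.12 -0.03  0.73]
F bracket axes [-2.5 -0.1 -1.2] tq [-0.28  0.38 -0.06] grip 0.107
```

>>> {"method": "carry_out", "body": {"increments": [{"twist": [0,0,0],"xyz": [-0.1,0,0],"grip": 0},{"twist": [0,0,0],"xyz": [-0.1,0,0],"grip": 0},{"twist": [0,0,0],"xyz": [0,0,0],"grip": 0}]}}

```text
t: 14.68
position: [0.6099, 0.1099, 0.1575]
orientation: [-0.227, 0.974, -0.001, -0.003]
wrist_force: [-8.9, -5.3, 4.2]
grip_width: 0.105
grasp_force: 60.0
```

```bash
python3 v.py m8
```

```text
t 14.68 pos [0.6099 0.1099 0.1575] twist [ 0.   -0.04 -0.  ] n 0.0 | shift now-frame [-0.07 -0.04 -0.03] target-frame [-0.07 -0.04 -0.03]
t 14.68 pos [0.6099 0.1099 0.1575] twist [ 0.   -0.04 -0.  ] n 0.0 | shift now-frame [-0.08 -0.04  0.72] target-frame [-0.07 -0.04  0.72]
F bracket axes [-10.5  -0.3   3.6] tq [-0.87  1.53 -0.11] grip 0.107
```

>>> {"method": "carry_out", "body": {"increments": [{"twist": [0,0,0],"xyz": [0.08,0,0.1],"grip": 0},{"twist": [0,0,0],"xyz": [0,0,0.15],"grip": 0},{"twist": [0,0,0],"xyz": [0,0,0.15],"grip": 0},{"twist": [0,0,0],"xyz": [0,0,0.1],"grip": 0},{"twist": [0,0,0],"xyz": [0,0,0],"grip": 0}]}}

```text
t: 15.35
position: [0.6099, 0.11, 0.1471]
orientation: [-0.227, 0.974, -0.0, -0.002]
wrist_force: [-4.4, -1.7, -0.3]
grip_width: 0.104
grasp_force: 59.4
```

```bash
python3 v.py m9
```

```text
t 15.35 pos [0.6099 0.11   0.1471] twist [ 0.   -0.02  0.  ] n 0.0 | shift now-frame [-0.07 -0.04 -0.54] target-frame [-0.07 -0.04 -0.54]
t 15.35 pos [0.6099 0.11   0.1471] twist [ 0.   -0.02  0.  ] n 0.0 | shift now-frame [-0.08 -0.04  0.21] target-frame [-0.07 -0.04  0.21]
F bracket axes [-6.3 -0.7  0.2] tq [-0.47  0.87 -0.05] grip 0.102
```

>>> {"method": "carry_out", "body": {"increments": [{"twist": [0,0,0],"xyz": [0,0,0.1],"grip": 0},{"twist": [0,0,0],"xyz": [0,0,0.1],"grip": 0},{"twist": [0,0,0],"xyz": [0,0,0],"grip": 0},{"twist": [0,0,0],"xyz": [0,0,0],"grip": 0}]}}

```text
t: 15.9
position: [0.61, 0.11, 0.1438]
orientation: [-0.227, 0.974, -0.0, -0.002]
wrist_force: [-5.4, -1.8, 2.9]
grip_width: 0.105
grasp_force: 59.7
```

>>> {"method": "carry_out", "body": {"increments": [{"twist": [0,0,0],"xyz": [0,0,0.05],"grip": 0},{"twist": [0,0,0],"xyz": [0,0,0.05],"grip": 0},{"twist": [0,0,0],"xyz": [0,0,0],"grip": 0}]}}

```text
t: 16.27
position: [0.61, 0.11, 0.1437]
orientation: [-0.227, 0.974, -0.0, -0.001]
wrist_force: [-9.1, -4.5, 10.7]
grip_width: 0.104
grasp_force: 60.8
```

>>> {"method": "carry_out", "body": {"increments": [{"twist": [0,0,0],"xyz": [0,0,0.08],"grip": 0},{"twist": [0,0,0],"xyz": [0,0,0.08],"grip": 0},{"twist": [0,0,0],"xyz": [0,0,0],"grip": 0}]}}

```text
t: 16.65
position: [0.6101, 0.1098, 0.1433]
orientation: [-0.227, 0.974, -0.001, -0.001]
wrist_force: [-14.9, -4.7, 21.9]
grip_width: 0.104
grasp_force: 63.0
```

```bash
python3 v.py m10
python3 - <<'E'
from g import *
# fixed bracket vs hung bracket: same-feature comparison via projected home points
I=cam("side")[0];a=cv2.resize(I[150:225,205:265],(480,600),interpolation=cv2.INTER_CUBIC)
for b in((0,.014,.082),(-.116,.005,.09),(-.07,.005,0)):
    q=proj(S["K"],S["E"],SEAT+RS@np.array(b)+0);q=((q+.5-[205,150])*8).astype(int);cv2.drawMarker(a,(int(q[0]),int(q[1])),(0,0,255),cv2.MARKER_CROSS,10,1);print(b,q)
cv2.imwrite("pics/m11.png",a)
E
```

```text
t 16.65 pos [0.6101 0.1098 0.1433] twist [-0.01 -0.01  0.  ] n 0.0 | shift now-frame [-0.07 -0.03 -0.73] target-frame [-0.07 -0.03 -0.73]
t 16.65 pos [0.6101 0.1098 0.1433] twist [-0.01 -0.01  0.  ] n 0.0 | shift now-frame [-0.07 -0.03  0.02] target-frame [-0.07 -0.03  0.02]
F bracket axes [-14.6   2.6  22.8] tq [-0.77  2.65 -0.03] grip 0.105
(0, 0.014, 0.082) [207 255]
(-0.116, 0.005, 0.09) [618 257]
(-0.07, 0.005, 0) [489 496]
```

View pics/m11.png

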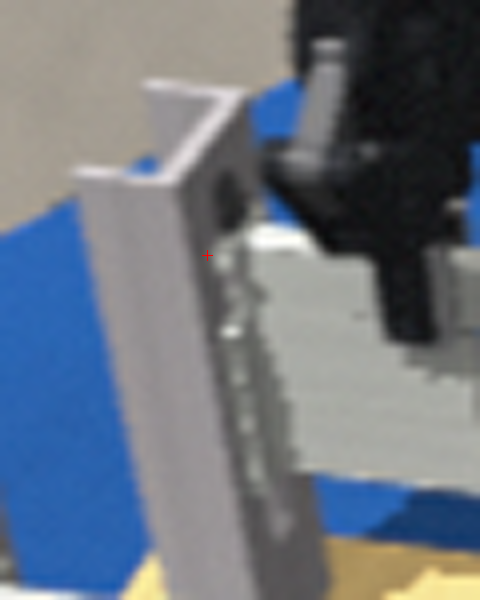

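The picture shows the land at (240,240) seated just under the dark catch at (228,200), and the bracket stopped hard at 22 N. A small upward tug will show whether the catch blocks it.

>>> {"method": "carry_out", "body": {"increments": [{"twist": [0,0,0],"xyz": [0.05,0,-0.12],"grip": 0},{"twist": [0,0,0],"xyz": [0.05,0,-0.12],"grip": 0},{"twist": [0,0,0],"xyz": [0,0,0],"grip": 0}]}}

```text
t: 17.12
position: [0.6101, 0.1098, 0.1436]
orientation: [-0.227, 0.974, 0.0, 0.0]
wrist_force: [-1.7, -1.7, 3.0]
grip_width: 0.107
grasp_force: 60.0
```

>>> {"method": "carry_out", "body": {"increments": [{"twist": [0,0,0],"xyz": [0,0,-0.1],"grip": 0},{"twist": [0,0,0],"xyz": [0,0,-0.1],"grip": 0},{"twist": [0,0,0],"xyz": [0,0,0],"grip": 0},{"twist": [0,0,0],"xyz": [0,0,0],"grip": 0}]}}

```text
t: 17.62
position: [0.6097, 0.1099, 0.1461]
orientation: [-0.227, 0.974, 0.0, -0.0]
wrist_force: [4.0, 0.8, -10.8]
grip_width: 0.103
grasp_force: 58.3
```

The bracket was held by the catch (10.8 N at 2 mm). Pressing it back home, releasing and retreating.

>>> {"method": "carry_out", "body": {"increments": [{"twist": [0,0,0],"xyz": [0,0,0.15],"grip": 0},{"twist": [0,0,0],"xyz": [0,0,0.15],"grip": 0},{"twist": [0,0,0],"xyz": [0,0,0],"grip": 0}]}}

```text
t: 18.0
position: [0.6102, 0.1097, 0.1436]
orientation: [-0.227, 0.974, -0.0, 0.001]
wrist_force: [-3.3, -1.3, 5.2]
grip_width: 0.103
grasp_force: 60.4
```

>>> {"method": "carry_out", "body": {"increments": [{"twist": [0,0,0],"xyz": [0,0,-0.06],"grip": 0},{"twist": [0,0,0],"xyz": [0,0,0],"grip": 0.3},{"twist": [0,0,0],"xyz": [0,0,0],"grip": 0.4},{"twist": [0,0,0],"xyz": [0,0,0],"grip": 0.4},{"twist": [0,0,0],"xyz": [0,0,0],"grip": 0.4},{"twist": [0,0,0],"xyz": [0,0,-0.5],"grip": 0.4},{"twist": [0,0,0],"xyz": [0,0,-1],"grip": 0.4},{"twist": [0,0,0],"xyz": [0,0,-1],"grip": 0.4},{"twist": [0,0,0],"xyz": [0,0,-1],"grip": 0.4},{"twist": [0,0,0],"xyz": [0,0,-1],"grip": 0.7},{"twist": [0,0,0],"xyz": [0,0,-1],"grip": 1},{"twist": [0,0,0],"xyz": [0,0,0],"grip": 1}]}}

```text
t: 19.5
position: [0.6115, 0.1098, 0.2554]
orientation: [-0.227, 0.974, -0.0, 0.003]
wrist_force: [1.0, 0.6, 0.4]
grip_width: 0.995
grasp_force: 0.0
```

```bash
cat >> g.py <<'E'
BY=10.4 # board yaw: long axis (board y as tool x, reversed)
E
python3 - <<'E'
from g import *
c=contour(T["im"],(445,204))
ls={"l":line(c,(427,165),(436,230)),"r":line(c,(447,162),(461,241)),"t":line(c,(427,165),(446,162)),"b":line(c,(441,245),(460,242))}
for nm,a,b in(("TL","l","t"),("TR","r","t"),("BR","r","b")):
    p=cross(ls[a],ls[b]);print(nm,p.round(1),onz(T["K"],T["E"],p,.052).round(4))
# side view: board top corners at z=.052
for p in((364,150.5),(441,165.5),(435,173.5)):print("side",onz(S["K"],S["E"],p,.052).round(4))
h=cv2.cvtColor(S["im"],cv2.COLOR_BGR2HSV);sub=S["im"][140:192,355:450]
m=((S["im"].astype(int)[...,2]-S["im"].astype(int)[...,0])>60).astype(np.uint8)
m2=m.copy();m2[:,:360]=0
cs,_=cv2.findContours(m2[:200],cv2.RETR_EXTERNAL,cv2.CHAIN_APPROX_NONE);cc=max(cs,key=cv2.contourArea);print(cv2.approxPolyDP(cc,1.5,True)[:,0].tolist())
print(robot.get_state()["position"],robot.get_state()["joint_positions"].round(2))
E
```

```text
TL [425.9 164.8] [ 0.5877 -0.2981  0.052 ]
TR [446.7 162.4] [ 0.5957 -0.3574  0.052 ]
BR [461.2 242.2] [ 0.3696 -0.3985  0.052 ]
side [ 0.6019 -0.3308  0.052 ]
side [ 0.3715 -0.3903  0.052 ]
side [ 0.3675 -0.3388  0.052 ]
[[592, 0], [588, 6], [581, 29], [578, 31], [579, 37], [574, 50], [570, 55], [563, 58], [564, 66], [558, 84], [553, 89], [541, 128], [544, 127], [546, 129], [541, 153], [636, 178], [639, 173], [639, 0]]
[0.61145349 0.10984575 0.25535282] [ 0.07  0.26 -0.    1.31  0.   -0.38]
```

```bash
cat >> g.py <<'E'
BC=np.array([.4777,-.3494,.040]);
def tdown(yaw):
    x=rz(yaw)@[1,0,0];return np.c_[x,np.cross([0,0,-1],x),[0,0,-1.]]
E
python3 - <<'E'
from g import *
plan(np.array([BC[0],BC[1],.1]),tdown(190.3))
E
```

```text
t 19.5 pos [0.6115 0.1098 0.2554] twist [-0.01  0.03  1.59] n 1.6 | shift now-frame [ 16.19 -17.63   7.72] target-frame [ 10.69 -21.4    7.77]
```

>>> {"method": "carry_out", "body": {"increments": [{"twist": [0,0,0.8],"xyz": [0,0,-0.5],"grip": 1},{"twist": [0,0,0.79],"xyz": [0,0,-0.5],"grip": 1},{"twist": [0,0.03,0],"xyz": [0.6,-1,0],"grip": 1},{"twist": [0,0,0],"xyz": [0.6,-1,0],"grip": 1},{"twist": [0,0,0],"xyz": [0.6,-1,0],"grip": 1},{"twist": [0,0,0],"xyz": [0.6,-1,0],"grip": 1},{"twist": [0,0,0],"xyz": [0.6,-1,0],"grip": 1},{"twist": [0,0,0],"xyz": [0.6,-1,0],"grip": 1},{"twist": [0,0,0],"xyz": [0.6,-1,0],"grip": 1},{"twist": [0,0,0],"xyz": [0.6,-1,0],"grip": 1},{"twist": [0,0,0],"xyz": [0.6,-1,0],"grip": 1},{"twist": [0,0,0],"xyz": [0.6,-1,0],"grip": 1},{"twist": [0,0,0],"xyz": [0.6,-1,0],"grip": 1},{"twist": [0,0,0],"xyz": [0.6,-1,0],"grip": 1},{"twist": [0,0,0],"xyz": [0.6,-1,0],"grip": 1},{"twist": [0,0,0],"xyz": [0.6,-1,0],"grip": 1},{"twist": [0,0,0],"xyz": [0.6,-1,0],"grip": 1},{"twist": [0,0,0],"xyz": [0.6,-1,0],"grip": 1},{"twist": [0,0,0],"xyz": [0.6,-1,0.5],"grip": 1},{"twist": [0,0,0],"xyz": [0.4,-1,0.5],"grip": 1}]}}

```text
t: 22.0
position: [0.4643, -0.2839, 0.2531]
orientation: [-0.09, 0.996, -0.0, -0.003]
wrist_force: [-0.5, 0.6, 0.2]
grip_width: 0.998
grasp_force: 0.0
```

>>> {"method": "carry_out", "body": {"increments": [{"twist": [0,0,0],"xyz": [0,-1,1],"grip": 1},{"twist": [0,0,0],"xyz": [0,-1,1],"grip": 1},{"twist": [0,0,0],"xyz": [0,-1,1],"grip": 1},{"twist": [0,0,0],"xyz": [0,-0.4,1],"grip": 1},{"twist": [0,0,0],"xyz": [0,0,1],"grip": 1},{"twist": [0,0,0],"xyz": [0,0,1],"grip": 1},{"twist": [0,0,0],"xyz": [0,0,0],"grip": 1},{"twist": [0,0,0],"xyz": [0,0,0],"grip": 1}]}}

```text
t: 23.0
position: [0.4778, -0.3495, 0.1338]
orientation: [-0.09, 0.996, -0.0, -0.002]
wrist_force: [-0.5, 0.2, 0.5]
grip_width: 0.999
grasp_force: 0.0
```

Run:
```python
from g import *
plan(np.array([BC[0],BC[1],.024]),tdown(190.3))
I=cam("top")[0];c=contour(T["im"],(445,204))
# check bare bracket now hung: grab side crops for later
b=cam("side")[0]
a=cv2.resize(I[150:255,395:495],(400,420),interpolation=cv2.INTER_CUBIC)
d=cv2.resize(b[150:255,180:280],(400,420),interpolation=cv2.INTER_CUBIC)
cv2.imwrite("pics/m12.png",np.hstack([a,d]))
```

```text
t 23.0 pos [ 0.4778 -0.3495  0.1338] twist [-0.   -0.03  0.01] n 0.0 | shift now-frame [-0.03  0.01  5.49] target-frame [0.   0.01 5.49]
```

View pics/m12.png

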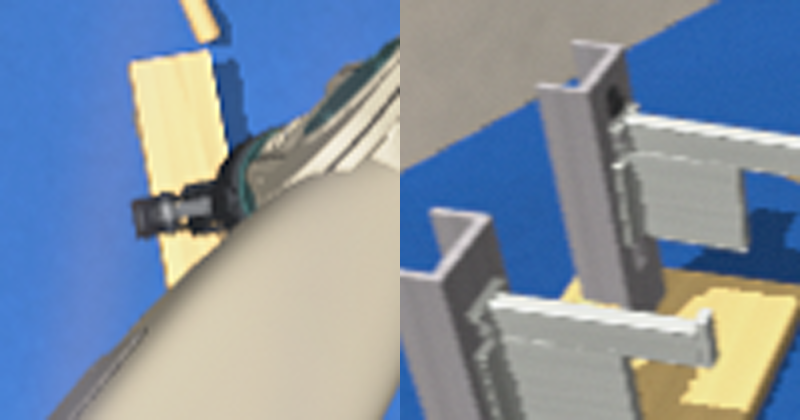

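Picture 10: the bracket hangs level on the upright, with the dark catch at (615,100) just above its top. On the left, the gripper straddles the board's middle at about (190,210). Descend and grip.

>>> {"method": "carry_out", "body": {"increments": [{"twist": [0,-0.03,0],"xyz": [0,0,1],"grip": 1},{"twist": [0,0,0],"xyz": [0,0,1],"grip": 1},{"twist": [0,0,0],"xyz": [0,0,1],"grip": 1},{"twist": [0,0,0],"xyz": [0,0,1],"grip": 1},{"twist": [0,0,0],"xyz": [0,0,0.9],"grip": 1},{"twist": [0,0,0],"xyz": [0,0,0.6],"grip": 1},{"twist": [0,0,0],"xyz": [0,0,0],"grip": 0.85},{"twist": [0,0,0],"xyz": [0,0,0],"grip": 0.6},{"twist": [0,0,0],"xyz": [0,0,0],"grip": 0.4},{"twist": [0,0,0],"xyz": [0,0,0],"grip": 0.4},{"twist": [0,0,0],"xyz": [0,0,0],"grip": 0.4},{"twist": [0,0,0],"xyz": [0,0,0],"grip": 0.4}]}}

```text
t: 24.6
position: [0.478, -0.3501, 0.0246]
orientation: [-0.09, 0.996, -0.001, 0.001]
wrist_force: [0.1, -0.4, 4.9]
grip_width: 0.665
grasp_force: 64.8
```

>>> {"method": "carry_out", "body": {"increments": [{"twist": [0,0,0],"xyz": [0,0,-0.5],"grip": 0.4},{"twist": [0,0,0],"xyz": [0,0,-0.8],"grip": 0.4},{"twist": [0,0,0],"xyz": [0,0,-1],"grip": 0.4},{"twist": [0,0,0],"xyz": [0,0,-1],"grip": 0.4},{"twist": [0,0,0],"xyz": [0,0,-1],"grip": 0.4},{"twist": [0,0,0],"xyz": [0,0,-1],"grip": 0.4},{"twist": [0,0,0],"xyz": [0,0,-1],"grip": 0.4},{"twist": [0,0,0],"xyz": [0,0,-1],"grip": 0.4},{"twist": [0,0,0],"xyz": [0,0,-1],"grip": 0.4},{"twist": [0,0,0],"xyz": [0,0,-1],"grip": 0.4},{"twist": [0,0,0],"xyz": [0,0,-1],"grip": 0.4},{"twist": [0,0,0],"xyz": [0,0,-0.7],"grip": 0.4},{"twist": [0,0,0],"xyz": [0,0,0],"grip": 0.4},{"twist": [0,0,0],"xyz": [0,0,0],"grip": 0.4}]}}

```text
t: 26.35
position: [0.4769, -0.3491, 0.2429]
orientation: [-0.09, 0.996, 0.0, -0.0]
wrist_force: [0.4, 0.3, -2.0]
grip_width: 0.665
grasp_force: 64.5
```

```bash
cat > b.py <<'E'
from g import *
# board outline in the current top view (wood-coloured, near the gripper), cast at its top-face height
s=robot.get_state();Rt=Ro.from_quat(s["orientation"]).as_matrix()
print({k:np.round(s[k],3) for k in("t","position","grip_width","grasp_force","wrist_force","wrist_torque")})
spot=SO+RS@[-.055,.08,.152];print("spot",spot.round(4))
plan(np.array([spot[0],spot[1],s["position"][2]]),tdown(RS_yaw:=STW+90+180))
for n in("top","side"):
    im,K,E=cam(n);np.savez(f"{n}_b.npz",im=im,K=K,E=E)
E
python3 b.py
python3 - <<'E'
from g import *
s=robot.get_state();p=s["position"]
ztop=p[2]+.019+.006+.004
for n in("top","side"):
    d=np.load(f"{n}_b.npz");im=d["im"].astype(int)
    m=((im[...,2]-im[...,0])>50)&(im[...,1]>130)
    q=proj(d["K"],d["E"],[p[0],p[1],ztop]);m=m.astype(np.uint8)
    cs,_=cv2.findContours(m,cv2.RETR_EXTERNAL,cv2.CHAIN_APPROX_NONE)
    print(n,"exp centre",q.round(1))
    for c in cs:
        if cv2.contourArea(c)>60 and abs(c[:,0].mean(0)-q).max()<70: print(cv2.contourArea(c),cv2.approxPolyDP(c,2,True)[:,0].tolist())
E
```

```text
{'t': np.float64(26.35), 'position': array([ 0.477, -0.349,  0.243]), 'grip_width': np.float64(0.665), 'grasp_force': np.float64(64.451), 'wrist_force': array([ 0.413,  0.33 , -1.974]), 'wrist_torque': array([0.004, 0.055, 0.021])}
spot [0.5763 0.1816 0.17  ]
t 26.35 pos [ 0.4769 -0.3491  0.2429] twist [ 1.000e-02  0.000e+00 -1.059e+01] n 10.6 | shift now-frame [-9.650e+00  2.521e+01  2.000e-02] target-frame [-21.62 -16.18   0.  ]
top exp centre [464.  198.1]
989.0 [[432, 122], [429, 126], [444, 157], [447, 170], [445, 175], [439, 175], [444, 175], [447, 179], [432, 182], [430, 177], [436, 175], [431, 176], [429, 181], [447, 180], [452, 194], [460, 190], [471, 178], [467, 151], [447, 153]]
side exp centre [412.1  89.4]
106.5 [[332, 148], [334, 151], [367, 154], [366, 151]]
373.0 [[416, 98], [451, 103], [457, 94], [422, 89], [416, 93]]
335.0 [[368, 86], [368, 90], [403, 96], [405, 90], [402, 85], [374, 81]]
```

Run:
```python
from g import *
d=np.load("side_b.npz");p=robot.get_state()["position"];z=p[2]+.0154+.012
q=[onz(d["K"],d["E"],x,z) for x in((374,81),(368,86),(457,94.2),(451.5,100))]
for x in q:print((tdown(190.3).T@(x-p)).round(4))
d=np.load("top_b.npz")
for x in((467,151),(447,153)):print("top",(tdown(190.3).T@(onz(d["K"],d["E"],x,z)-p)).round(4))
```

```text
[-0.1166 -0.0223 -0.0274]
[-0.1168  0.0231 -0.0274]
[ 0.1132 -0.0208 -0.0274]
[ 0.1087  0.0257 -0.0274]
top [-0.1119 -0.0283 -0.0274]
top [-0.1148  0.0203 -0.0274]
```

>>> {"method": "carry_out", "body": {"increments": [{"twist": [0,0,-1],"xyz": [0,0,0],"grip": 0.4},{"twist": [0,0,-1],"xyz": [0,0,0],"grip": 0.4},{"twist": [0,0,-1],"xyz": [0,0,0],"grip": 0.4},{"twist": [0,0,-1],"xyz": [0,0,0],"grip": 0.4},{"twist": [0,0,-1],"xyz": [0,0,0],"grip": 0.4},{"twist": [0,0,-1],"xyz": [0,0,0],"grip": 0.4},{"twist": [0,0,-1],"xyz": [0,0,0],"grip": 0.4},{"twist": [0,0,-1],"xyz": [0,0,0],"grip": 0.4},{"twist": [0,0,-1],"xyz": [0,0,0],"grip": 0.4},{"twist": [0,0,-1],"xyz": [0,0,0],"grip": 0.4},{"twist": [0,0,-0.6],"xyz": [0,0,0],"grip": 0.4},{"twist": [0,0,0],"xyz": [0,0,0],"grip": 0.4}]}}

```text
t: 27.95
position: [0.4769, -0.3492, 0.2427]
orientation: [0.849, -0.528, -0.001, -0.0]
wrist_force: [0.5, 0.1, -2.1]
grip_width: 0.667
grasp_force: 64.4
```

>>> {"method": "carry_out", "body": {"increments": [{"twist": [0,0,0],"xyz": [-0.6,-0.5,0],"grip": 0.4},{"twist": [0,0,0],"xyz": [-1,-0.8,0],"grip": 0.4},{"twist": [0,0,0],"xyz": [-1,-0.8,0],"grip": 0.4},{"twist": [0,0,0],"xyz": [-1,-0.8,0],"grip": 0.4},{"twist": [0,0,0],"xyz": [-1,-0.8,0],"grip": 0.4},{"twist": [0,0,0],"xyz": [-1,-0.8,0],"grip": 0.4},{"twist": [0,0,0],"xyz": [-1,-0.8,0],"grip": 0.4},{"twist": [0,0,0],"xyz": [-1,-0.8,0],"grip": 0.4},{"twist": [0,0,0],"xyz": [-1,-0.8,0],"grip": 0.4},{"twist": [0,0,0],"xyz": [-1,-0.8,0],"grip": 0.4},{"twist": [0,0,0],"xyz": [-1,-0.8,0],"grip": 0.4},{"twist": [0,0,0],"xyz": [-1,-0.8,0],"grip": 0.4},{"twist": [0,0,0],"xyz": [-1,-0.8,0],"grip": 0.4},{"twist": [0,0,0],"xyz": [-1,-0.8,0],"grip": 0.4},{"twist": [0,0,0],"xyz": [-1,-0.8,0],"grip": 0.4},{"twist": [0,0,0],"xyz": [-1,-0.8,0],"grip": 0.4},{"twist": [0,0,0],"xyz": [-1,-0.8,0],"grip": 0.4},{"twist": [0,0,0],"xyz": [-1,-0.8,0],"grip": 0.4},{"twist": [0,0,0],"xyz": [-1,-0.8,0],"grip": 0.4},{"twist": [0,0,0],"xyz": [-1,-0.8,0],"grip": 0.4}]}}

```text
t: 30.45
position: [0.5841, 0.1428, 0.2435]
orientation: [0.849, -0.528, -0.0, 0.0]
wrist_force: [-0.6, -0.4, -1.2]
grip_width: 0.667
grasp_force: 64.4
```

>>> {"method": "carry_out", "body": {"increments": [{"twist": [0,0,0],"xyz": [-1,-0.4,0],"grip": 0.4},{"twist": [0,0,0],"xyz": [-0.7,0,0],"grip": 0.4},{"twist": [0,0,0],"xyz": [-0.2,0,0],"grip": 0.4},{"twist": [0,0,0],"xyz": [0,0,0],"grip": 0.4},{"twist": [0,0,0],"xyz": [0,0,0],"grip": 0.4}]}}

```text
t: 31.08
position: [0.5751, 0.1781, 0.2438]
orientation: [0.849, -0.528, 0.0, 0.0]
wrist_force: [0.5, -0.8, -1.1]
grip_width: 0.665
grasp_force: 64.4
```

```bash
python3 b.py
cat > c.py <<'E'
from g import *
d=np.load("side_b.npz");s=robot.get_state();p=s["position"];z=p[2]+.0154+.012
im=d["im"].astype(int);m=(((im[...,2]-im[...,0])>35)&(im[...,1]>90)).astype(np.uint8)
q=proj(d["K"],d["E"],[p[0],p[1],z]);print("exp",q.round(1))
# expected top-face corners
R=tdown(STW+270)
for a in((.115,-.029),(.115,.029),(-.115,.029),(-.115,-.029)):print(a,proj(d["K"],d["E"],p+R@[a[0],a[1],-.0274]).round(1),end=" ")
print()
cs,_=cv2.findContours(m,cv2.RETR_EXTERNAL,cv2.CHAIN_APPROX_NONE)
for c in cs:
    if cv2.contourArea(c)>60 and abs(c[:,0].mean(0)-q).max()<80: print(cv2.contourArea(c),cv2.approxPolyDP(c,1.5,True)[:,0].tolist())
E
python3 c.py
```

```text
{'t': np.float64(31.075), 'position': array([0.575, 0.178, 0.244]), 'grip_width': np.float64(0.665), 'grasp_force': np.float64(64.374), 'wrist_force': array([ 0.451, -0.766, -1.128]), 'wrist_torque': array([-0.019, -0.033, -0.005])}
spot [0.5763 0.1816 0.17  ]
t 31.07 pos [0.5751 0.1781 0.2438] twist [-0.   -0.    0.01] n 0.0 | shift now-frame [-0.13 -0.13 -0.  ] target-frame [-0.13 -0.13  0.  ]
exp [237.3 158.6]
(0.115, -0.029) [245.1 130.6] (0.115, 0.029) [270.9 132.8] (-0.115, 0.029) [226.9 195.7] (-0.115, -0.029) [194.  191.8] 
1360.5 [[298, 164], [287, 173], [282, 181], [285, 182], [284, 194], [278, 194], [322, 210], [341, 190], [331, 186], [334, 180], [327, 185], [323, 182], [329, 175], [318, 182], [313, 180], [318, 175], [316, 174], [306, 182], [303, 179], [312, 169], [306, 173], [303, 170], [292, 179], [290, 178], [291, 176], [288, 178], [300, 165]]
1610.0 [[239, 140], [196, 191], [197, 197], [228, 201], [228, 196], [239, 180], [242, 179], [241, 177], [250, 164], [250, 155]]
```

>>> {"method": "carry_out", "body": {"increments": [{"twist": [0,0,0],"xyz": [-0.13,-0.13,0.5],"grip": 0.4},{"twist": [0,0,0],"xyz": [0,0,0.9],"grip": 0.4},{"twist": [0,0,0],"xyz": [0,0,0.9],"grip": 0.4},{"twist": [0,0,0],"xyz": [0,0,0.9],"grip": 0.4},{"twist": [0,0,0],"xyz": [0,0,0.6],"grip": 0.4},{"twist": [0,0,0],"xyz": [0,0,0.3],"grip": 0.4},{"twist": [0,0,0],"xyz": [0,0,0],"grip": 0.4},{"twist": [0,0,0],"xyz": [0,0,0],"grip": 0.4}]}}

```text
t: 32.17
position: [0.5769, 0.1823, 0.1624]
orientation: [0.85, -0.527, 0.001, -0.001]
wrist_force: [0.4, 0.8, -2.0]
grip_width: 0.665
grasp_force: 64.4
```

```bash
python3 b.py;python3 c.py
```

```text
{'t': np.float64(32.175), 'position': array([0.577, 0.182, 0.162]), 'grip_width': np.float64(0.665), 'grasp_force': np.float64(64.407), 'wrist_force': array([ 0.433,  0.84 , -2.033]), 'wrist_torque': array([0.057, 0.004, 0.016])}
spot [0.5763 0.1816 0.17  ]
t 32.17 pos [0.5769 0.1823 0.1624] twist [-0.01 -0.    0.01] n 0.0 | shift now-frame [ 0.02  0.04 -0.  ] target-frame [0.02 0.04 0.  ]
exp [241.  194.2]
(0.115, -0.029) [248.  163.6] (0.115, 0.029) [272.4 166.1] (-0.115, 0.029) [231.9 233.9] (-0.115, -0.029) [201.3 229.7] 
4955.5 [[242, 179], [235, 183], [202, 231], [204, 235], [233, 238], [233, 234], [237, 231], [236, 229], [238, 229], [237, 227], [244, 216], [246, 219], [244, 228], [253, 229], [257, 226], [259, 240], [257, 242], [237, 240], [241, 259], [239, 261], [218, 259], [219, 270], [208, 287], [197, 285], [190, 269], [176, 291], [179, 296], [244, 306], [277, 233], [280, 222], [244, 216], [252, 203], [253, 191]]
1351.5 [[298, 164], [287, 173], [282, 181], [285, 182], [284, 194], [278, 194], [322, 210], [341, 190], [331, 186], [334, 180], [327, 185], [323, 182], [329, 175], [318, 182], [313, 180], [318, 175], [316, 174], [303, 186], [305, 180], [303, 179], [312, 169], [306, 173], [303, 170], [291, 179], [291, 176], [288, 176], [300, 165]]
```

>>> {"method": "carry_out", "body": {"increments": [{"twist": [0,0,0],"xyz": [0,0,0.1],"grip": 0.4},{"twist": [0,0,0],"xyz": [0,0,0.1],"grip": 0.4},{"twist": [0,0,0],"xyz": [0,0,0],"grip": 0.4}]}}

```text
t: 32.65
position: [0.576, 0.1821, 0.1574]
orientation: [0.85, -0.527, -0.0, 0.0]
wrist_force: [0.4, -0.1, -1.8]
grip_width: 0.666
grasp_force: 64.4
```

>>> {"method": "carry_out", "body": {"increments": [{"twist": [0,0,0],"xyz": [0,0,0.07],"grip": 0.4},{"twist": [0,0,0],"xyz": [0,0,0.05],"grip": 0.4},{"twist": [0,0,0],"xyz": [0,0,0],"grip": 0.4}]}}

```text
t: 33.02
position: [0.5762, 0.1822, 0.1551]
orientation: [0.85, -0.527, -0.0, 0.0]
wrist_force: [0.1, -0.3, -1.5]
grip_width: 0.668
grasp_force: 64.4
```

>>> {"method": "carry_out", "body": {"increments": [{"twist": [0,0,0],"xyz": [0,0,0.05],"grip": 0.4},{"twist": [0,0,0],"xyz": [0,0,0],"grip": 0.4}]}}

```text
t: 33.28
position: [0.5764, 0.1822, 0.1544]
orientation: [0.85, -0.527, 0.0, -0.0]
wrist_force: [-0.4, -0.4, -1.0]
grip_width: 0.664
grasp_force: 64.5
```

>>> {"method": "carry_out", "body": {"increments": [{"twist": [0,0,0],"xyz": [0,0,0.05],"grip": 0.4},{"twist": [0,0,0],"xyz": [0,0,0],"grip": 0.4}]}}

```text
t: 33.52
position: [0.5764, 0.1822, 0.154]
orientation: [0.85, -0.527, 0.0, -0.0]
wrist_force: [-1.1, -1.2, 3.5]
grip_width: 0.663
grasp_force: 64.9
```

Contact at the expected height. Release and retreat.

>>> {"method": "carry_out", "body": {"increments": [{"twist": [0,0,0],"xyz": [0,0,0],"grip": 0.72},{"twist": [0,0,0],"xyz": [0,0,0],"grip": 0.8},{"twist": [0,0,0],"xyz": [0,0,0],"grip": 0.9},{"twist": [0,0,0],"xyz": [0,0,0],"grip": 0.95},{"twist": [0,0,0],"xyz": [0,0,0],"grip": 0.95},{"twist": [0,0,0],"xyz": [0,0,-0.3],"grip": 0.95},{"twist": [0,0,0],"xyz": [0,0,-0.6],"grip": 0.95},{"twist": [0,0,0],"xyz": [0,0,-1],"grip": 0.95},{"twist": [0,0,0],"xyz": [0,0,-1],"grip": 0.95},{"twist": [0,0,0],"xyz": [0,0,-1],"grip": 0.95},{"twist": [0,0,0],"xyz": [0,0,-1],"grip": 0.95},{"twist": [0,0,0],"xyz": [0,0,-1],"grip": 0.95},{"twist": [0,0,0],"xyz": [0.5,1,-1],"grip": 0.95},{"twist": [0,0,0],"xyz": [0.5,1,0],"grip": 0.95},{"twist": [0,0,0],"xyz": [1,1,0],"grip": 0.95},{"twist": [0,0,0],"xyz": [1,1,0],"grip": 0.95},{"twist": [0,0,0],"xyz": [1,1,0],"grip": 0.95},{"twist": [0,0,0],"xyz": [1,1,0],"grip": 0.95},{"twist": [0,0,0],"xyz": [1,1,0],"grip": 0.95},{"twist": [0,0,0],"xyz": [1,1,0],"grip": 0.95}]}}

```text
t: 36.02
position: [0.4949, -0.0152, 0.2925]
orientation: [0.85, -0.527, 0.001, -0.0]
wrist_force: [0.6, -0.3, 0.2]
grip_width: 0.949
grasp_force: 0.0
```

>>> {"method": "carry_out", "body": {"increments": [{"twist": [0,0,0],"xyz": [1,0.5,0],"grip": 0.95},{"twist": [0,0,0],"xyz": [1,0.5,0],"grip": 0.95},{"twist": [0,0,0],"xyz": [1,0.5,0],"grip": 0.95},{"twist": [0,0,0],"xyz": [1,0.5,0],"grip": 0.95},{"twist": [0,0,0],"xyz": [1,0.5,0],"grip": 0.95},{"twist": [0,0,0],"xyz": [1,0.5,0],"grip": 0.95},{"twist": [0,0,0],"xyz": [1,0.5,0],"grip": 0.95},{"twist": [0,0,0],"xyz": [1,0.5,0],"grip": 0.95},{"twist": [0,0,0],"xyz": [1,0.5,0],"grip": 0.95},{"twist": [0,0,0],"xyz": [0,0,0],"grip": 0.95},{"twist": [0,0,0],"xyz": [0,0,0],"grip": 0.95}]}}

```text
t: 37.4
position: [0.4941, -0.2153, 0.2915]
orientation: [0.85, -0.527, -0.0, -0.0]
wrist_force: [-0.5, -0.1, 0.3]
grip_width: 0.948
grasp_force: 0.0
```

Run:
```python
from g import *
s=robot.get_state();print(round(s["t"],2),s["position"].round(3),s["wrist_force"].round(1))
spot=SO+RS@[-.055,.08,.152]
for n in("top","side"):
    im,K,E=cam(n);np.savez(f"{n}_e.npz",im=im,K=K,E=E);im=im.astype(int)
    cor=[proj(K,E,spot+RS@[a,b,.012]).round(1).tolist() for a,b in((-.029,-.115),(.029,-.115),(.029,.115),(-.029,.115))]
    print(n,"expected board corners",cor)
    old=np.load(f"{n}0.npz")["im"].astype(int)
    d=(abs(im-old).max(2)>45).astype(np.uint8)
    cs,_=cv2.findContours(d,cv2.RETR_EXTERNAL,cv2.CHAIN_APPROX_NONE);q=np.mean(cor,0)
    for c in cs:
        if cv2.contourArea(c)>50 and abs(c[:,0].mean(0)-q).max()<60: print(cv2.contourArea(c),cv2.approxPolyDP(c,1.5,True)[:,0].tolist())
    # frog/hammer unchanged?
```

```text
37.4 [ 0.494 -0.215  0.291] [-0.5 -0.1  0.3]
top expected board corners [[296.0, 150.0], [286.8, 130.2], [207.2, 166.9], [216.1, 186.8]]
1417.0 [[331, 145], [328, 143], [319, 147], [316, 141], [301, 143], [308, 158], [291, 167], [290, 164], [303, 158], [297, 143], [292, 142], [295, 147], [294, 151], [263, 166], [295, 151], [297, 154], [288, 159], [289, 165], [285, 166], [283, 162], [267, 168], [269, 174], [283, 167], [287, 168], [277, 174], [273, 174], [279, 186], [319, 167], [323, 175], [331, 175], [326, 164], [337, 159]]
494.0 [[285, 133], [278, 135], [275, 132], [278, 130], [277, 128], [268, 131], [267, 135], [271, 134], [273, 136], [218, 163], [226, 180], [222, 184], [218, 183], [212, 170], [213, 168], [211, 166], [207, 167], [214, 186], [218, 187], [246, 174], [233, 178], [228, 168], [229, 166], [227, 166], [229, 161], [266, 142], [281, 138]]
side expected board corners [[273.1, 169.0], [248.9, 166.5], [202.7, 233.0], [233.2, 237.2]]
1153.0 [[314, 217], [303, 216], [304, 207], [286, 206], [281, 214], [276, 212], [268, 220], [260, 219], [258, 221], [270, 222], [272, 224], [260, 251], [266, 252], [281, 221], [285, 225], [272, 254], [286, 257], [299, 222], [301, 220], [309, 221]]
2668.5 [[272, 170], [249, 168], [241, 178], [236, 176], [232, 182], [236, 181], [237, 185], [203, 233], [204, 236], [221, 240], [224, 246], [226, 245], [227, 248], [231, 247], [234, 249], [234, 241], [241, 234], [243, 228], [240, 226], [245, 217], [247, 218], [252, 210], [266, 212], [265, 193], [284, 193], [283, 181], [280, 184], [268, 182], [273, 174]]
```

The board's outline matches the expected corners to about 1 px in both views: side (272,170), (249,168), (203,233); top (207,167), (295,151). It is flat, centred and square, and the robot is clear.

```bash
python3 -c "
from plant import job;print(job.sign_off())"
```

```text
the job is handed in; nothing more can be done
None
```

I handed in the job at about 37 s: the bracket is home under its catch (it resisted an upward tug), and the board is flat and centred across both brackets, within about 1 px (2–3 mm) in both camera views. I planned no contact with the frog or hammer but didn't check them separately at the end.

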